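# Sweep leftover connector parts into the catch tray

## Robot

A 6-joint arm with a two-finger parallel gripper is mounted at the origin on the work surface. World frame = base frame: x ahead of the robot, y to its left, z up, the work surface at z = 0. Lengths are in m, angles in degrees, forces in N, time in s.
With the tool pointing down it reaches from about 0.25 to 0.725 m from the base axis. Payload 4 kg.
Tool frame: the origin (TCP) lies midway between the tips of the shut fingers; the grasp point (between the pads) lies 19 mm behind it; y points along the fingers, z is the direction in which the jaws open and shut, and the axes are right-handed (so a half turn about y gives the same grasp; the last joint's range is limited). The gripper opens to 85 mm and grips with 20 to 120 N. Pads are 22 mm wide; open, the fingers measure 114 mm over their backs; the gripper's body (76 mm by 85 mm) begins 54 mm behind the grasp point. The pads swing forward as they close: fully open they stand 13 mm farther back than shut.
Start: joints at [-67.724, 13.785, 0.286, 76.501, 0, 90], TCP at [0.19, -0.463, 0.231] pointing down, gripper open.
Joint ranges: [-155.79, 155.79], [-60.16, 107.12], [-62.33, 73.08], [-114, 123.19], [-81.49, 82.49], [-180, 180]. Speed limits (degrees/s): [159.86, 159.86, 180, 180, 180, 180].

## Interface

Orientations are given as [roll, pitch, yaw] about the fixed x, y, z axes, in that order (R = Rz(yaw) Ry(pitch) Rx(roll)).
In Python, from workcell import bot gives the robot as it stands. The module is installed in compiled form; this text tells all that it offers.
- The arm moves only by the tool drive_tool, never from a script. Its argument "increments" is a list that holds one entry, the list of rows, each a list of 7 numbers: the opening in per cent of the stroke, from 0 (shut) to 100 (fully open), then the shift along the tool's x, y, z in m, then the turn, a rotation vector about the tool's x, y, z in degrees. A call has 1 to 12 rows; each row is the pose to reach, as a shift and turn from the pose measured when the call began, along the tool's axes at that moment; what a row does not reach only later rows make up. A row lasts 1/10 s, in which the tool goes at most 50 mm and 8.59 degrees, less where a joint would pass 70% of its speed; a pose out of reach is approached as far as the arm can. A call with a gripper value outside its range is refused whole. The fingers move at their own pace and stop on an object; the grip force is fixed at half the most. Time passes only in rows, so rows that repeat a pose let the fingers close. It gives the time, the measured TCP pose, the force and the opening at its end, in the units of the state.
- bot.read_state(): the state, without advancing time (a new reading comes with each control period).
- bot.read_camera(name): name is "scene" or "top"; returns a dict with "image" (480x640x3 uint8, red, green, blue), "mtx" (3x3 intrinsics, pixels), "cam_to_world" (4x4, takes a point from camera to world coordinates). Camera axes: x right, y down, z forward; pixel columns grow to the right and rows downward; lengths in m; the calibration is good to about 2 mm. A picture is of the moment at which its call begins. There is no depth.
- bot.finish_job(): hands the job in, once; it reports no verdict.
The state is a dict: "time_s": time; "joint_pos": joint angles; "dq": joint speeds; "joint_torque": joint torques, N m; "position": TCP position; "tool_rot": TCP orientation; "ft_force": force on the tool from outside, world axes, zero at the start; "wrist_torque": the same for the moment, N m; "grip_width": finger opening in m.
Only numpy, scipy, OpenCV 4.12 (cv2) and the standard library are available. Lean on these libraries where they do the work, as an engineer would, in place of code of your own. Each camera call takes 0.05 s, during which the arm holds its last target.

## Task

With the gripper's fingers closed, sweep the three loose flat connector parts (round ring, hexagon nut and square flange) along the dark service board and off its edge, so that all three end up lying in the catch tray at the board's side. Push them only: do not lift any of them off the board, and leave the adapter and the tin standing among them, and everything else on the desk, where they are.

Things in the scene. Friction and masses are not known exactly. Their poses are not given: they have to be found in the camera images.
- board: service board, a fixed black rubber-topped slab 340 (x) x 300 (y) mm, its flat top (no rim or step) 50 mm above the desk, the top 12 mm of it overhanging a recessed foot by 14 mm. Origin at the centre of its underside, on the desk; x and y along its sides, z up. Its y axis points across to the two neighbours: the tray is against one of its two y edges (y = +150 or -150 mm), the switch box beside the other
- tray: catch tray, a fixed open aluminium tray 330 (x) x 105 (y) x 30 mm high, walls and floor 3 mm, its axes parallel to the board's. Origin at the centre of its underside, on the desk, 196.5 mm from the board's centre along the board's +y or -y; its near wall is tucked 6 mm under the overhanging edge of the board, so that what is pushed over that edge drops into it; its rim is 20 mm below the board's top
- switchbox: antenna switch box, a fixed grey box 200 (x) x 85 (y) x 50 mm with three 10 mm high steel sockets on top, on the desk beside the board's edge opposite the tray, 4 mm from it. Origin at the centre of its underside
- ring: loose steel locking ring lying flat on the board: 36 mm outside, 18 mm hole, 12 mm high, 60 g. Origin at the centre of its underside
- ring_mid (a point): the ring's centre at half its height, 6 mm above its underside
- hexnut: loose steel hexagon nut with a dark centre, lying flat on the board: 34 mm across the flats (39 mm across corners), 12 mm high, 70 g. Origin at the centre of its underside
- hexnut_mid (a point): the nut's centre at half its height, 6 mm above its underside
- flange: loose square steel flange socket lying flat on the board: 36 x 36 mm plate 8 mm thick with a round boss of 22 mm diameter on it, 14 mm high in all, 80 g. Origin at the centre of its underside
- flange_mid (a point): a point on the flange's axis 6 mm above its underside
- adapter: steel coax barrel adapter standing upright near the middle of the board, to be left alone: 22 mm diameter, 38 mm high. Origin at the centre of its underside
- tin: small round steel tin standing near the middle of the board, to be left alone: 36 mm diameter, 30 mm high. Origin at the centre of its underside
- mug: white mug on the desk left of the board, to be left alone: 80 mm diameter, 95 mm high. Origin at the centre of its underside
- mic: black hand microphone lying on the desk right of the board, to be left alone: 95 x 55 x 28 mm. Origin at the centre of its underside
- driver: screwdriver lying on the desk right of the board, to be left alone: lies along its x axis
Mind the look-alikes: they are no part of the job. What is shaped like the flange but purple or yellow is not meant.

How it is judged (in metres and radians):
At the end, for the whole second after the job is handed in: The ring, the nut and the flange all lie at rest (under 0.05 m/s) in the catch tray: each one's mid-height point is within the tray's inner walls (324 x 99 mm) and less than 40 mm above the desk, so below the board's top (x of ring_mid in the frame of tray between -0.162 and 0.162 m and y of ring_mid in the frame of tray between -0.0495 and 0.0495 m and height (world z) of each of ring_mid, hexnut_mid, flange_mid below 0.04 m and linear speed of each of ring, hexnut, flange below 0.05 m/s and x of hexnut_mid in the frame of tray between -0.162 and 0.162 m and y of hexnut_mid in the frame of tray between -0.0495 and 0.0495 m and x of flange_mid in the frame of tray between -0.162 and 0.162 m and y of flange_mid in the frame of tray between -0.0495 and 0.0495 m); the robot touches nothing.
It fails at once if a connector part is lifted off the board (its mid-height point 14 mm above where it lies on the board) (height (world z) of any of ring_mid, hexnut_mid, flange_mid above 0.07 m).
It fails at once if the upright adapter is shifted by more than 15 mm or knocked over (distance of adapter from where it was at the start of the episode above 0.015 m or angle between adapter's own z axis and vertical above 0.5 rad).
It fails at once if the small tin is shifted by more than 15 mm or knocked over (distance of tin from where it was at the start of the episode above 0.015 m or angle between tin's own z axis and vertical above 0.5 rad).
It fails at once if the mug, the microphone or the screwdriver is shifted by more than 15 mm, or the mug knocked over (distance of any of mug, mic, driver from where it was at the start of the episode above 0.015 m or angle between mug's own z axis and vertical above 0.5 rad).
It also fails if it takes over 69 s, if anything falls off the work surface, if the arm or the gripper's body presses on something with over 40 N, if the wrist force passes 120 N, or if a joint passes its speed limit or range.

## Working session

There is one attempt and no reset: what is moved stays moved. The work goes in short steps, Python scripts to look and compute and a tool call to move; the robot and the scene stay as the last step left them, time stands still between calls to the robot, and variables do not carry over. Pictures are saved under pics/ and viewed, and the job is handed in when it is done.

Besides the shell and the picture viewer there is one more tool, called after ">>>" as name(argument=value, ...), one argument or row to a line, values as JSON. drive_tool: Moves the arm, as the interface text tells. Its arguments: {"type":"object","properties":{"increments":{"type":"array"}},"required":["increments"]}

```bash
mkdir -p pics
python3 - <<'E'
from workcell import bot
import cv2,numpy as np,pickle
s=bot.read_state()
print({k:np.round(v,3).tolist() for k,v in s.items()})
for n in("scene","top"):
    c=bot.read_camera(n);cv2.imwrite(f"pics/{n}0.png",c["image"][:,:,::-1])
    pickle.dump(c,open(f"{n}0.pkl","wb"))
    print(n,c["mtx"].round(1).tolist(),c["cam_to_world"].round(3).tolist())
E
```

```text
{'time_s': 0.0, 'joint_pos': [-67.724, 13.835, 0.216, 76.504, 0.001, 90.002], 'dq': [0.051, 0.086, -0.021, -0.01, -0.034, 0.076], 'joint_torque': [0.0, -37.232, 25.241, 0.017, 0.0, -0.0], 'position': [0.189, -0.462, 0.23], 'tool_rot': [-90.123, 0.001, -157.726], 'ft_force': [0.484, 0.385, -0.25], 'wrist_torque': [0.03, -0.019, 0.061], 'grip_width': 0.085}
scene [[586.3, 0.0, 316.6], [0.0, 586.3, 240.0], [0.0, 0.0, 1.0]] [[0.279, 0.668, -0.689, 1.39], [0.96, -0.182, 0.212, -0.244], [0.016, -0.721, -0.693, 0.933], [0.0, 0.0, 0.0, 1.0]]
top [[534.3, 0.0, 328.8], [0.0, 534.3, 241.9], [0.0, 0.0, 1.0]] [[-0.115, -0.972, 0.205, 0.281], [-0.993, 0.113, -0.024, 0.026], [0.0, -0.207, -0.978, 1.311], [0.0, 0.0, 0.0, 1.0]]
```

View pics/scene0.png

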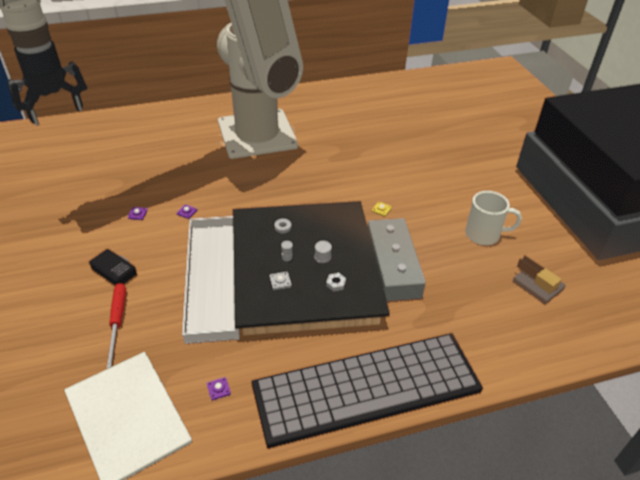

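View pics/top0.png

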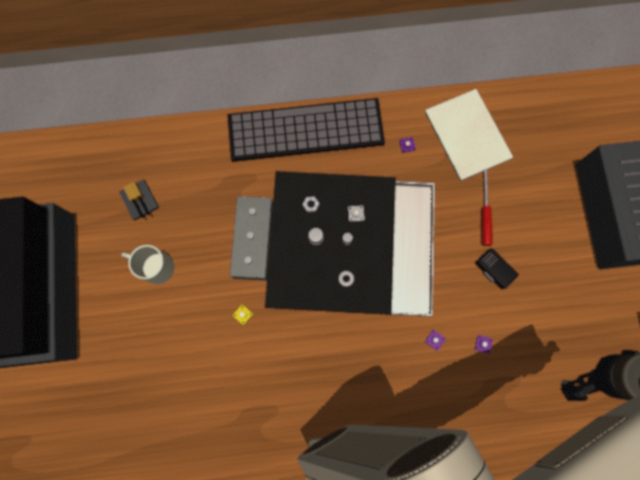

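The top view shows the board at about (332,243) and the tray on its right (world −y). The ring is at (346,279), the hexnut at (311,204) and the flange at (356,213). The adapter is at (347,239) and the tin at (316,236). The flange's look-alikes are purple at (407,145), (435,340) and (484,344) and yellow at (242,315). All four lie off the board. Next is a close crop to check this.

Run:
```python
import cv2,pickle
im=pickle.load(open("top0.pkl","rb"))["image"][:,:,::-1]
cv2.imwrite("pics/crop_top.png",cv2.resize(im[165:320,255:445],None,fx=4,fy=3.85 and 4,interpolation=cv2.INTER_CUBIC)[:600])
im=pickle.load(open("scene0.pkl","rb"))["image"][:,:,::-1]
cv2.imwrite("pics/crop_scene.png",cv2.resize(im[195:345,180:380],None,fx=4,fy=4,interpolation=cv2.INTER_CUBIC))
```

```text
(no output)
```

View pics/crop_top.png

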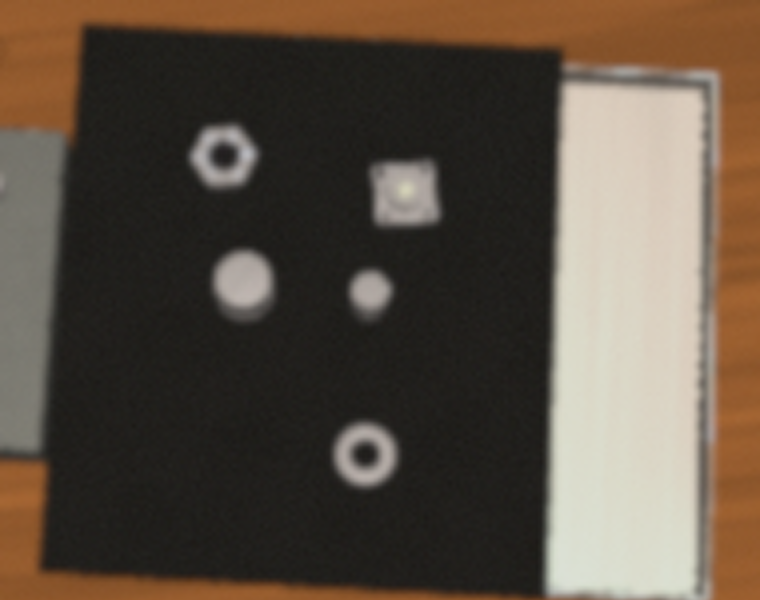

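View pics/crop_scene.png

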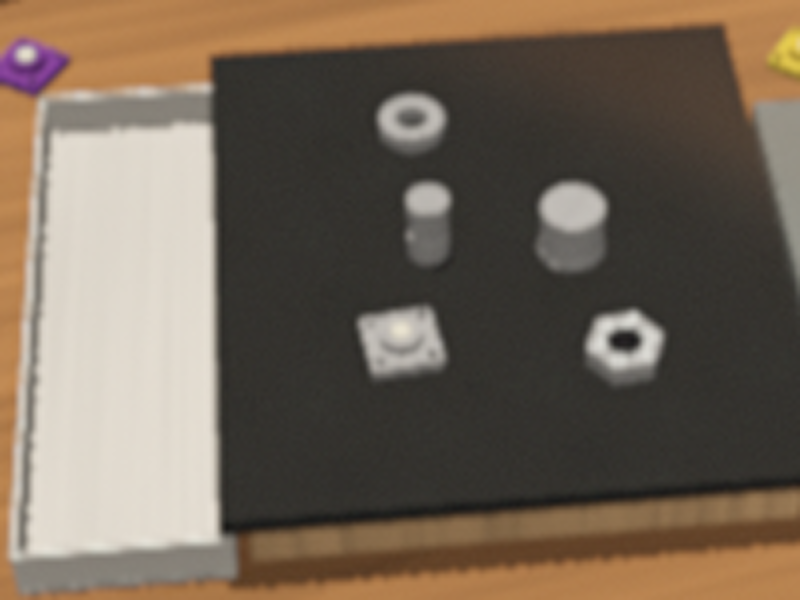

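The close crop confirms the three grey steel parts on the board. In crop pixels the ring is at (366,455), the nut at (224,156) and the flange at (406,193). The adapter's top is at (371,290) and the tin's top at (243,279). Now I'll turn these into world positions from both cameras.

```bash
cat > h.py <<'E'
import numpy as np,pickle
def ray(c,u,v,z):
    K=c["mtx"];T=c["cam_to_world"]
    d=T[:3,:3]@np.linalg.inv(K)@np.array([u,v,1.]);o=T[:3,3]
    return (o+d*(z-o[2])/d[2])[:2]
E
python3 - <<'E'
from h import *
t=pickle.load(open("top0.pkl","rb"));s=pickle.load(open("scene0.pkl","rb"))
T=dict(ring=(366,455,.062),nut=(224,156,.062),flange=(405,194,.058),adapter=(371,290,.088),tin=(243,279,.08),
 cTL=(85,27,.05),cTR=(562,50,.05),cBR=(546,595,.05),cBL=(42,569,.05),trayTR=(717,73,.03),trayBR=(708,598,.03))
S=dict(ring=(411,118,.062),nut=(625,341,.062),flange=(401,342,.056),adapter=(428,198,.088),tin=(573,207,.08),cBR=(213,58,.05),cBL=(725,27,.05),cTR=(224,528,.05),trayTR=(15,556,.03),trayBR=(42,96,.03))
P={}
for k,(X,Y,z) in T.items():
    p=ray(t,255+(X+.5)/4-.5,165+(Y+.5)/4-.5,z);P[k]=p
    q=ray(s,180+(S[k][0]+.5)/4-.5,195+(S[k][1]+.5)/4-.5,z) if k in S else None
    print(k,p.round(4),q if q is None else q.round(4))
for a,b in(("cTL","cTR"),("cTR","cBR"),("cBR","cBL"),("cBL","cTL")):
    d=P[b]-P[a];print(a,b,np.linalg.norm(d).round(4),np.degrees(np.arctan2(d[1],d[0])).round(2))
E
```

```text
ring [ 0.4517 -0.0351] [ 0.4553 -0.0362]
nut [0.643  0.0282] [0.6445 0.0275]
flange [ 0.6078 -0.0782] [ 0.6119 -0.08  ]
adapter [ 0.5446 -0.0486] [ 0.545  -0.0486]
tin [0.5616 0.0252] [0.5633 0.0241]
cTL [0.739  0.1049] None
cTR [ 0.6901 -0.187 ] [ 0.6972 -0.1863]
cBR [ 0.3591 -0.1305] [ 0.3631 -0.1305]
cBL [0.4083 0.1618] [0.4137 0.1624]
trayTR [ 0.6704 -0.2848] [ 0.6715 -0.2833]
trayBR [ 0.3474 -0.2286] [ 0.3472 -0.2285]
cTL cTR 0.296 -99.51
cTR cBR 0.3359 170.32
cBR cBL 0.2964 80.45
cBL cTL 0.3356 -9.76
```

Calibration checks out: the board's sides come to 336 and 296 mm, its yaw is −9.7° and the tray is on its −y side. In board coordinates (mm) the positions are:

| Item | x | y |
|---|---|---|
| Ring | −92 | −40 |
| Nut | 85 | 55 |
| Flange | 69 | −56 |
| Adapter | 0 | −37 |
| Tin | 5 | 38 |

All three lanes to the tray edge are clear. First I'll shut the gripper, turn tool x along the push direction, and move above the start point behind the ring.

>>> drive_tool(
  increments=[
    [[0, -0.431, 0, -0.334, 0, -58, 0], [0, -0.431, 0, -0.334, 0, -58, 0], [0, -0.431, 0, -0.334, 0, -58, 0], [0, -0.431, 0, -0.334, 0, -58, 0], [0, -0.431, 0, -0.334, 0, -58, 0], [0, -0.431, 0, -0.334, 0, -58, 0], [0, -0.431, 0, -0.334, 0, -58, 0], [0, -0.431, 0, -0.334, 0, -58, 0], [0, -0.431, 0, -0.334, 0, -58, 0], [0, -0.431, 0, -0.334, 0, -58, 0], [0, -0.431, 0, -0.334, 0, -58, 0], [0, -0.431, 0, -0.334, 0, -58, 0]],
  ],
)

```text
time_s: 1.3
position: [0.4635, 0.0147, 0.2304]
tool_rot: [-90.0, 0.2, -99.3]
ft_force: [-0.6, 0.1, 0.5]
grip_width: 0.0
```

```bash
cat >> h.py <<'E'
from scipy.spatial.transform import Rotation as R
A=np.radians(-9.7);C=np.array([.551,-.012]);EX=np.array([np.cos(A),np.sin(A)]);EY=np.array([-EX[1],EX[0]])
def b2w(x,y): return C+x*EX+y*EY
def w2b(p): d=np.asarray(p)[:2]-C; return np.array([d@EX,d@EY])
def plan(bot,*targets):
    s=bot.read_state();p=np.array(s["position"]);Rm=R.from_euler("xyz",s["tool_rot"],degrees=True)
    print("t",s["time_s"],"board xy",w2b(p).round(4),"z",p[2].round(4),"rot",np.round(s["tool_rot"],2),"F",np.round(s["ft_force"],1))
    G=R.from_euler("xyz",[-90,0,-99.7],degrees=True)
    for x,y,z in targets:
        d=Rm.inv().apply(np.r_[b2w(x,y),z]-p)
        print((x,y,z),"shift",d.round(4),"turn",(Rm.inv()*G).as_rotvec(degrees=True).round(2))
def snap(bot,name,tag):
    import cv2
    c=bot.read_camera(name);pickle.dump(c,open(f"{tag}.pkl","wb"))
    im=c["image"][:,:,::-1]
    im=im[165:315,255:445] if name=="top" else im[195:345,180:380]
    cv2.imwrite(f"pics/{tag}.png",cv2.resize(im,None,fx=4,fy=4,interpolation=cv2.INTER_CUBIC))
E
python3 -c "
from workcell import bot
from h import *
plan(bot,(-.092,.008,.10),(-.092,.008,.056),(-.092,-.165,.056))"
```

```text
t 1.3 board xy [-0.0907  0.0116] z 0.2304 rot [-90.05   0.18 -99.3 ] F [-0.6  0.1  0.5]
(-0.092, 0.008, 0.1) shift [ 0.004   0.1304 -0.0012] turn [ 0.05  0.4  -0.18]
(-0.092, 0.008, 0.056) shift [ 0.0041  0.1744 -0.0011] turn [ 0.05  0.4  -0.18]
(-0.092, -0.165, 0.056) shift [ 0.1771  0.1739 -0.0024] turn [ 0.05  0.4  -0.18]
```

>>> drive_tool(
  increments=[
    [[0, 0, 0.05, -0.001, 0, 0.4, 0], [0, 0, 0.1, -0.001, 0, 0.4, 0], [0, 0, 0.13, -0.001, 0, 0.4, 0], [0, 0, 0.15, -0.001, 0, 0.4, 0], [0, 0, 0.162, -0.001, 0, 0.4, 0], [0, 0, 0.166, -0.001, 0, 0.4, 0], [0, 0, 0.166, -0.001, 0, 0.4, 0]],
  ],
)

```text
time_s: 2.0
position: [0.4617, 0.0149, 0.0639]
tool_rot: [-90.1, 0.2, -99.7]
ft_force: [0.2, -0.2, 0.7]
grip_width: -0.0001
```

```bash
python3 -c "
from workcell import bot
from h import *
snap(bot,'scene','s1')
snap(bot,'top','t1')
plan(bot,(-.092,-.012,.055),(-.092,-.165,.055))"
```

```text
t 2.1 board xy [-0.0914  0.0119] z 0.0651 rot [-89.99   0.19 -99.72] F [0.1 0.4 0.8]
(-0.092, -0.012, 0.055) shift [ 0.0239  0.01   -0.0006] turn [-0.01 -0.02 -0.19]
(-0.092, -0.165, 0.055) shift [ 0.1769  0.0095 -0.0005] turn [-0.01 -0.02 -0.19]
```

View pics/s1.png

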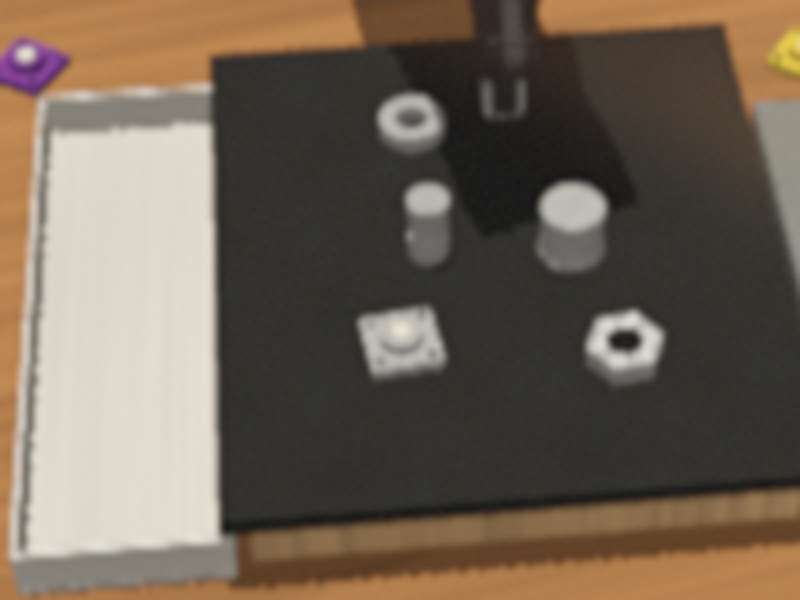

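View pics/t1.png

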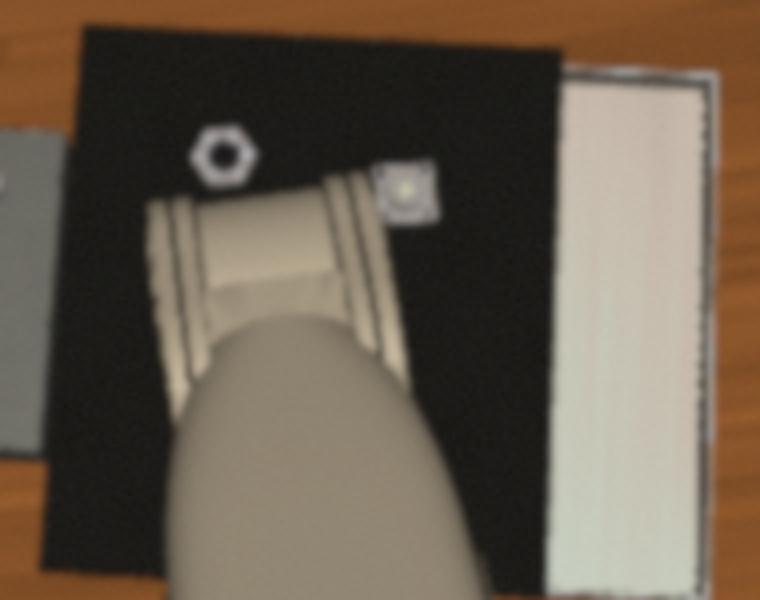

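The scene view shows the finger tips at crop (505,115), in line with the ring at (411,118) and clear of it. I'll lower to about 4.5 mm above the board and push the ring partway.

>>> drive_tool(
  increments=[
    [[0, 0, 0.006, -0.001, 0, 0, 0], [0, 0, 0.0105, -0.001, 0, 0, 0], [0, 0.01, 0.0105, -0.001, 0, 0, 0], [0, 0.02, 0.0105, -0.001, 0, 0, 0], [0, 0.03, 0.0105, -0.001, 0, 0, 0], [0, 0.04, 0.0105, -0.001, 0, 0, 0], [0, 0.05, 0.0105, -0.001, 0, 0, 0], [0, 0.06, 0.0105, -0.001, 0, 0, 0], [0, 0.07, 0.0105, -0.001, 0, 0, 0], [0, 0.08, 0.0105, -0.001, 0, 0, 0], [0, 0.09, 0.0105, -0.001, 0, 0, 0], [0, 0.095, 0.0105, -0.001, 0, 0, 0]],
  ],
)

```text
time_s: 3.3
position: [0.4457, -0.0793, 0.0543]
tool_rot: [-90.0, 0.2, -99.8]
ft_force: [0.1, 0.3, 0.1]
grip_width: -0.0001
```

```bash
python3 -c "
from workcell import bot
from h import *
snap(bot,'scene','s2')
plan(bot,(-.092,-.16,.055))"
```

```text
t 3.35 board xy [-0.0925 -0.0845] z 0.0543 rot [-90.     0.15 -99.8 ] F [ 0.8 -0.8  0.3]
(-0.092, -0.16, 0.055) shift [ 0.0755 -0.0009  0.0006] turn [-0.   -0.1  -0.15]
```

View pics/s2.png

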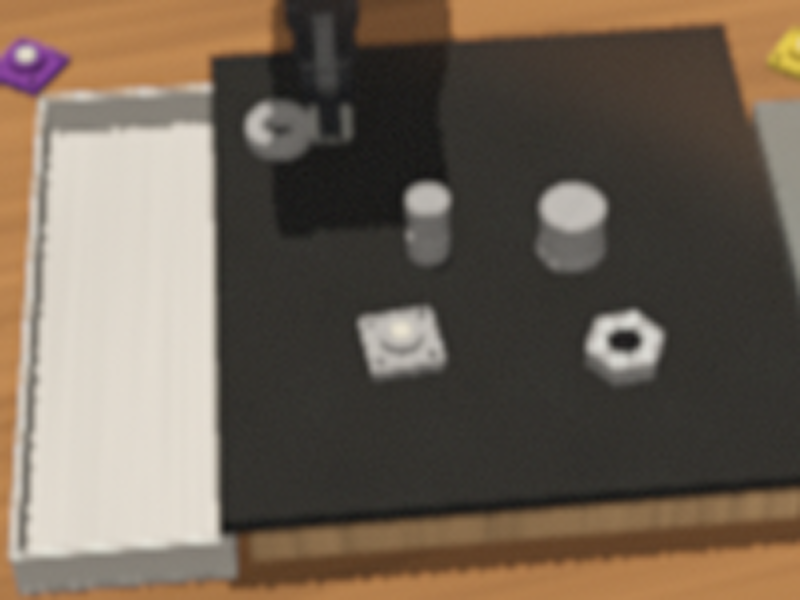

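The ring, at crop (278,130), sits squarely ahead of the fingers at (330,125). I'll keep pushing past the edge at a moderate speed.

>>> drive_tool(
  increments=[
    [[0, 0.008, 0, 0, 0, 0, 0], [0, 0.016, 0, 0, 0, 0, 0], [0, 0.024, 0, 0, 0, 0, 0], [0, 0.032, 0, 0, 0, 0, 0], [0, 0.04, 0, 0, 0, 0, 0], [0, 0.048, 0, 0, 0, 0, 0], [0, 0.056, 0, 0, 0, 0, 0], [0, 0.064, 0, 0, 0, 0, 0], [0, 0.072, 0, 0, 0, 0, 0], [0, 0.078, 0, 0, 0, 0, 0], [0, 0.078, 0, 0, 0, 0, 0]],
  ],
)

```text
time_s: 4.45
position: [0.4322, -0.1573, 0.0541]
tool_rot: [-90.0, 0.1, -99.9]
ft_force: [0.4, -0.3, -0.6]
grip_width: 0.0001
```

```bash
python3 -c "
from workcell import bot
from h import *
snap(bot,'scene','s3')
plan(bot,(-.092,-.165,.13),(.069,-.002,.13))"
```

```text
t 4.5 board xy [-0.0926 -0.1628] z 0.054 rot [-90.     0.15 -99.84] F [-0.9 -0.3 -1. ]
(-0.092, -0.165, 0.13) shift [ 0.002  -0.076   0.0006] turn [-0.   -0.14 -0.15]
(0.069, -0.002, 0.13) shift [-0.1614 -0.0755  0.1612] turn [-0.   -0.14 -0.15]
```

View pics/s3.png

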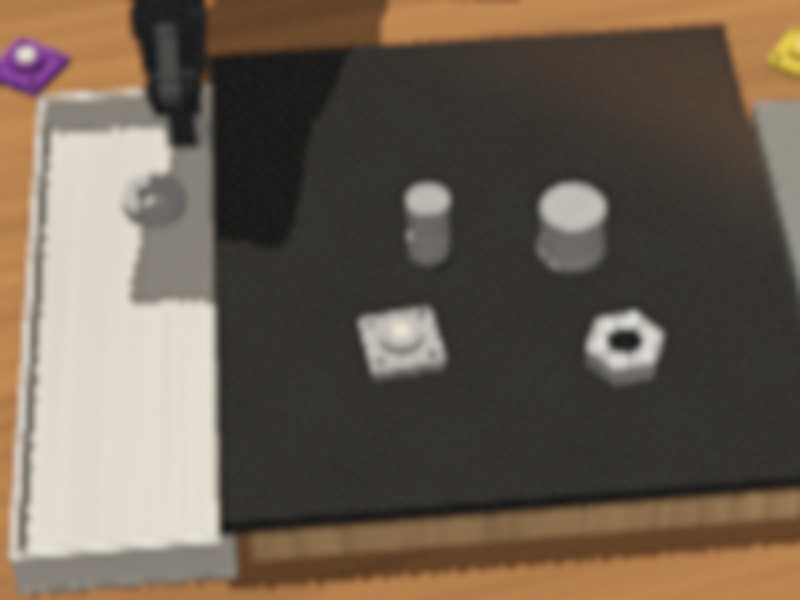

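The ring lies in the tray at crop (155,200). I'll go up and over to behind the flange.

>>> drive_tool(
  increments=[
    [[0, 0, -0.045, 0, 0, 0, 0], [0, 0, -0.085, 0, 0, 0, 0], [0, -0.04, -0.085, 0.04, 0, 0, 0], [0, -0.075, -0.085, 0.075, 0, 0, 0], [0, -0.11, -0.085, 0.11, 0, 0, 0], [0, -0.14, -0.085, 0.145, 0, 0, 0], [0, -0.156, -0.085, 0.161, 0, 0, 0], [0, -0.156, -0.085, 0.161, 0, 0, 0], [0, -0.156, -0.085, 0.161, 0, 0, 0]],
  ],
)

```text
time_s: 5.4
position: [0.6171, -0.0302, 0.1386]
tool_rot: [-90.1, 0.1, -99.8]
ft_force: [-0.3, 0.3, -0.1]
grip_width: -0.0002
```

```bash
python3 -c "
from workcell import bot
from h import *
plan(bot,(.069,-.006,.0545),(.069,-.09,.0545),(.069,-.163,.0545))"
```

```text
t 5.4 board xy [ 0.0682 -0.0068] z 0.1386 rot [-90.1    0.13 -99.76] F [-0.3  0.3 -0.1]
(0.069, -0.006, 0.0545) shift [-0.0006  0.0841  0.0009] turn [ 0.1  -0.06 -0.13]
(0.069, -0.09, 0.0545) shift [0.0834 0.0839 0.001 ] turn [ 0.1  -0.06 -0.13]
(0.069, -0.163, 0.0545) shift [0.1564 0.0838 0.0011] turn [ 0.1  -0.06 -0.13]
```

>>> drive_tool(
  increments=[
    [[0, 0, 0.04, 0.001, 0, 0, 0], [0, 0, 0.065, 0.001, 0, 0, 0], [0, 0, 0.078, 0.001, 0, 0, 0], [0, 0, 0.084, 0.001, 0, 0, 0], [0, 0.01, 0.084, 0.001, 0, 0, 0], [0, 0.02, 0.084, 0.001, 0, 0, 0], [0, 0.03, 0.084, 0.001, 0, 0, 0], [0, 0.04, 0.084, 0.001, 0, 0, 0], [0, 0.05, 0.084, 0.001, 0, 0, 0], [0, 0.06, 0.084, 0.001, 0, 0, 0], [0, 0.07, 0.084, 0.001, 0, 0, 0], [0, 0.07, 0.084, 0.001, 0, 0, 0]],
  ],
)

```text
time_s: 6.6
position: [0.607, -0.1008, 0.0558]
tool_rot: [-89.9, 0.1, -99.8]
ft_force: [1.4, 1.0, 4.6]
grip_width: -0.0001
```

```bash
python3 -c "
from workcell import bot
from h import *
snap(bot,'scene','s4')
plan(bot,(.069,-.163,.0545))"
```

```text
t 6.65 board xy [ 0.0701 -0.078 ] z 0.0558 rot [-89.94   0.1  -99.82] F [1.1 0.1 5.5]
(0.069, -0.163, 0.0545) shift [ 0.085   0.0011 -0.0009] turn [-0.06 -0.12 -0.1 ]
```

View pics/s4.png

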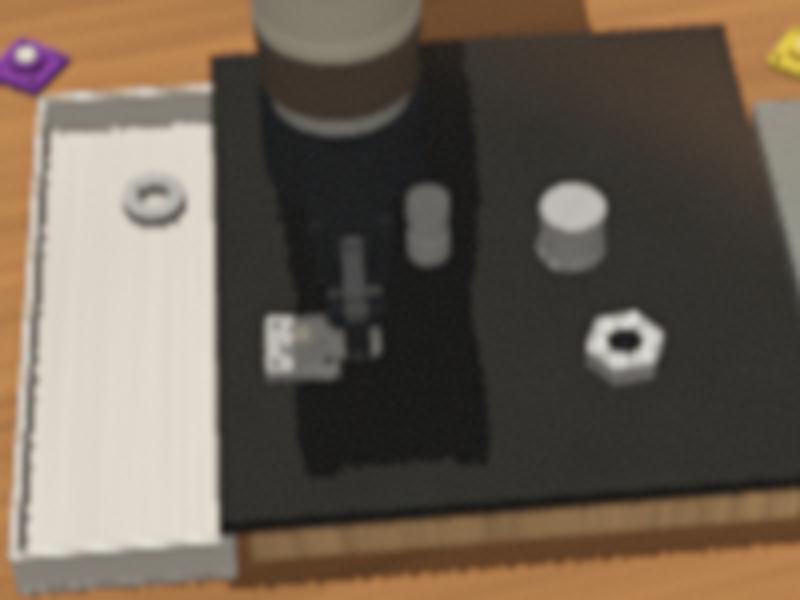

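```bash
python3 -c "
import cv2,pickle
from h import *
im=pickle.load(open('s4.pkl','rb'));c=im
cv2.imwrite('pics/s4z.png',cv2.resize(c['image'][255:305,235:290,::-1],None,fx=12,fy=12,interpolation=cv2.INTER_CUBIC))
K=c['mtx'];T=np.linalg.inv(c['cam_to_world'])
for p in [(.0701,-.078,.0558),(.0701,-.089,.058),(.0701,-.107,.064),(.0701,-.107,.05),(.0701+.0145,-.089,.0558),(.0701+.0145,-.067,.0558)]:
    q=K@(T[:3,:3]@np.r_[b2w(*p[:2]),p[2]]+T[:3,3]);q=q[:2]/q[2];print(p,(q-[235,255])*12)
"
```

```text
(0.0701, -0.078, 0.0558) [411.36342932 313.64729489]
(0.0701, -0.089, 0.058) [344.91614026 309.62841625]
(0.0701, -0.107, 0.064) [234.73702185 293.2878432 ]
(0.0701, -0.107, 0.05) [239.51197972 349.63934638]
(0.0846, -0.089, 0.0558) [349.80420283 383.24105555]
(0.0846, -0.067, 0.0558) [482.52680317 373.38479434]
```

View pics/s4z.png

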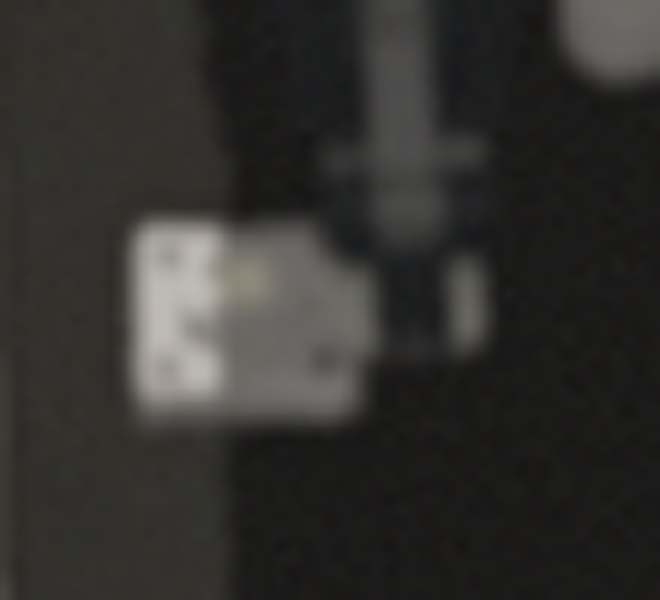

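The flange is square against the finger, but there is a 5 N upward force and z reads 1.3 mm high, so the tip may be partly on the plate's edge. I'll back off a little, check the force, and go lower.

>>> drive_tool(
  increments=[
    [[0, -0.005, 0, 0, 0, 0, 0], [0, -0.01, 0, 0, 0, 0, 0], [0, -0.012, 0.001, -0.001, 0, 0, 0], [0, -0.012, 0.001, -0.001, 0, 0, 0]],
  ],
)

```text
time_s: 7.05
position: [0.6073, -0.088, 0.0539]
tool_rot: [-90.0, 0.1, -99.8]
ft_force: [0.6, 0.0, 0.0]
grip_width: 0.0001
```

```bash
python3 -c "
from workcell import bot
from h import *
snap(bot,'scene','s5')
plan(bot,(.069,-.163,.053))"
```

```text
t 7.1 board xy [ 0.0685 -0.0656] z 0.0541 rot [-9.003e+01  8.000e-02 -9.978e+01] F [-0.  -0.4 -0.4]
(0.069, -0.163, 0.053) shift [0.0974 0.0009 0.0007] turn [ 0.03 -0.08 -0.08]
```

View pics/s5.png

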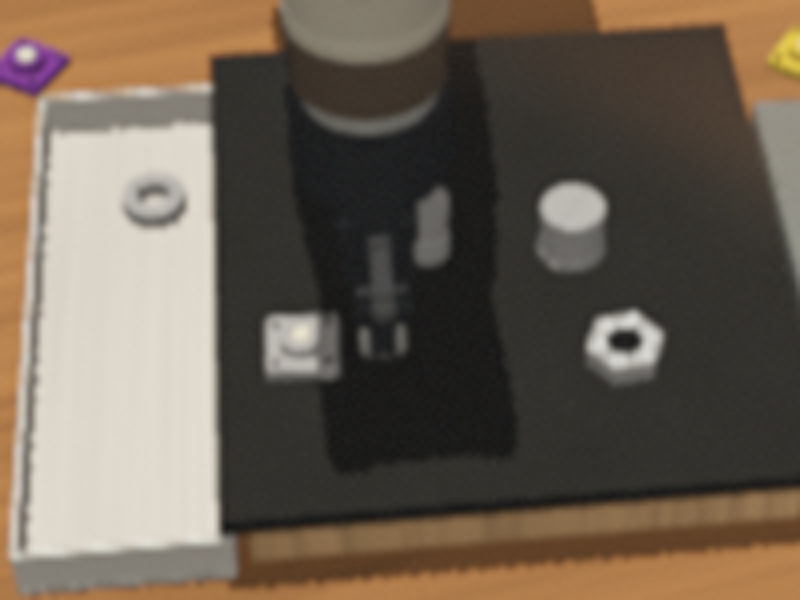

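With nothing touching, z is 0.054 and the force is zero, so the tip was riding on the plate's edge. I'll lower by 2 mm and push the flange off.

>>> drive_tool(
  increments=[
    [[0, 0, 0.002, 0.001, 0, 0, 0], [0, 0.008, 0.002, 0.001, 0, 0, 0], [0, 0.018, 0.002, 0.001, 0, 0, 0], [0, 0.028, 0.002, 0.001, 0, 0, 0], [0, 0.038, 0.002, 0.001, 0, 0, 0], [0, 0.046, 0.002, 0.001, 0, 0, 0], [0, 0.054, 0.002, 0.001, 0, 0, 0], [0, 0.062, 0.002, 0.001, 0, 0, 0], [0, 0.07, 0.002, 0.001, 0, 0, 0], [0, 0.08, 0.002, 0.001, 0, 0, 0], [0, 0.09, 0.002, 0.001, 0, 0, 0], [0, 0.1, 0.002, 0.001, 0, 0, 0]],
  ],
)

```text
time_s: 8.3
position: [0.5912, -0.1878, 0.0519]
tool_rot: [-90.0, 0.1, -99.8]
ft_force: [0.5, -0.2, 0.7]
grip_width: -0.0001
```

```bash
python3 -c "
from workcell import bot
from h import *
snap(bot,'scene','s6')
plan(bot,(.084,.106,.14))"
```

```text
t 8.35 board xy [ 0.0693 -0.1682] z 0.052 rot [-90.02   0.   -99.89] F [ 0.1 -0.7 -0.5]
(0.084, 0.106, 0.14) shift [-0.2743 -0.088   0.0138] turn [ 0.02 -0.19 -0.  ]
```

View pics/s6.png

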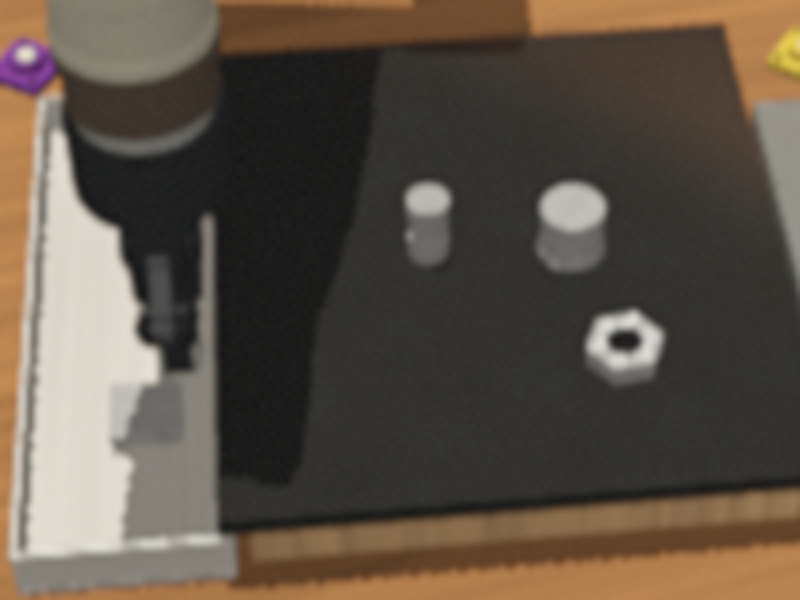

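The flange has dropped flat into the tray at crop (148,413). I'll go up and over to behind the nut.

>>> drive_tool(
  increments=[
    [[0, 0, -0.045, 0, 0, 0, 0], [0, 0, -0.088, 0.005, 0, 0, 0], [0, -0.045, -0.088, 0.015, 0, 0, 0], [0, -0.09, -0.088, 0.015, 0, 0, 0], [0, -0.135, -0.088, 0.015, 0, 0, 0], [0, -0.18, -0.088, 0.015, 0, 0, 0], [0, -0.225, -0.088, 0.015, 0, 0, 0], [0, -0.255, -0.088, 0.015, 0, 0, 0], [0, -0.269, -0.088, 0.015, 0, 0, 0], [0, -0.269, -0.088, 0.015, 0, 0, 0], [0, -0.269, -0.088, 0.015, 0, 0, 0]],
  ],
)

```text
time_s: 9.45
position: [0.6518, 0.0718, 0.1397]
tool_rot: [-90.0, -0.1, -99.9]
ft_force: [0.1, -0.5, -0.1]
grip_width: -0.0
```

```bash
python3 -c "
from workcell import bot
from h import *
plan(bot,(.085,.101,.053),(.085,-.168,.053))"
```

```text
t 9.45 board xy [0.0852 0.0996] z 0.1397 rot [-9.005e+01 -6.000e-02 -9.992e+01] F [ 0.1 -0.5 -0.1]
(0.085, 0.101, 0.053) shift [-0.0015  0.0867 -0.0001] turn [ 0.05 -0.22  0.06]
(0.085, -0.168, 0.053) shift [0.2675 0.087  0.0009] turn [ 0.05 -0.22  0.06]
```

>>> drive_tool(
  increments=[
    [[0, 0, 0.04, 0, 0, 0, 0], [0, 0, 0.065, 0, 0, 0, 0], [0, 0, 0.08, 0, 0, 0, 0], [0, 0, 0.087, 0, 0, 0, 0], [0, 0, 0.087, 0, 0, 0, 0], [0, 0.01, 0.087, 0, 0, 0, 0], [0, 0.02, 0.087, 0, 0, 0, 0], [0, 0.03, 0.087, 0, 0, 0, 0], [0, 0.04, 0.087, 0, 0, 0, 0], [0, 0.05, 0.087, 0, 0, 0, 0], [0, 0.06, 0.087, 0, 0, 0, 0], [0, 0.07, 0.087, 0, 0, 0, 0]],
  ],
)

```text
time_s: 10.65
position: [0.6396, 0.0019, 0.0529]
tool_rot: [-90.0, -0.0, -99.9]
ft_force: [1.4, 1.5, 0.6]
grip_width: -0.0002
```

```bash
python3 -c "
from workcell import bot
from h import *
snap(bot,'scene','s7')
plan(bot,(.085,-.168,.053))"
```

```text
t 10.7 board xy [0.0849 0.0268] z 0.0528 rot [ -90.05   -0.13 -100.03] F [-0.8 -0.8  0.9]
(0.085, -0.168, 0.053) shift [0.1948 0.0003 0.0013] turn [ 0.05 -0.33  0.13]
```

View pics/s7.png

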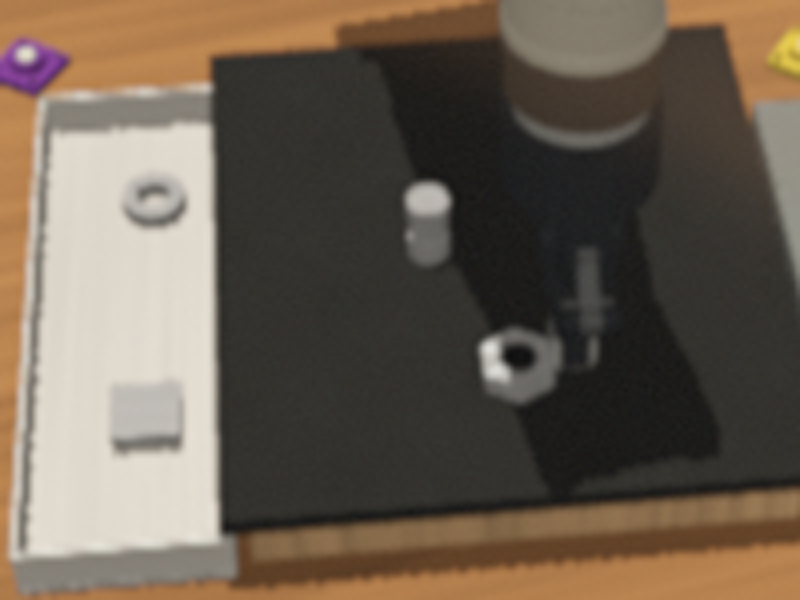

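```bash
python3 -c "
from h import *
c=pickle.load(open('s7.pkl','rb'))
print(w2b(ray(c,180+519/4-.4,195+356/4-.4,.062)))
c=pickle.load(open('scene0.pkl','rb'))
print(w2b(ray(c,180+625/4-.4,195+341/4-.4,.062)))
"
```

```text
[0.090179   0.00076236]
[0.08542251 0.05464395]
```

The nut has turned flat-on to the fingers and its centre is 5 mm off toward +x. I'll back off, shift across 5 mm, and push on.

>>> drive_tool(
  increments=[
    [[0, -0.006, 0, 0, 0, -0.3, 0], [0, -0.006, 0, 0.005, 0, -0.3, 0], [0, 0.002, 0, 0.006, 0, -0.3, 0], [0, 0.012, 0, 0.006, 0, -0.3, 0], [0, 0.022, 0, 0.006, 0, -0.3, 0], [0, 0.032, 0, 0.006, 0, -0.3, 0], [0, 0.042, 0, 0.006, 0, -0.3, 0], [0, 0.052, 0, 0.006, 0, -0.3, 0], [0, 0.062, 0, 0.006, 0, -0.3, 0], [0, 0.072, 0, 0.006, 0, -0.3, 0], [0, 0.082, 0, 0.006, 0, -0.3, 0], [0, 0.09, 0, 0.006, 0, -0.3, 0]],
  ],
)

```text
time_s: 11.9
position: [0.6292, -0.0906, 0.0531]
tool_rot: [-90.1, -0.1, -99.8]
ft_force: [0.6, 0.9, 0.1]
grip_width: 0.0002
```

```bash
python3 -c "
from workcell import bot
from h import *
snap(bot,'scene','s8')
plan(bot,(.09,-.168,.053))"
```

```text
t 11.95 board xy [ 0.0903 -0.0654] z 0.0531 rot [-90.05  -0.19 -99.82] F [-0.1 -0.7  0.7]
(0.09, -0.168, 0.053) shift [ 1.026e-01  4.000e-04 -1.000e-04] turn [ 0.05 -0.12  0.19]
```

View pics/s8.png

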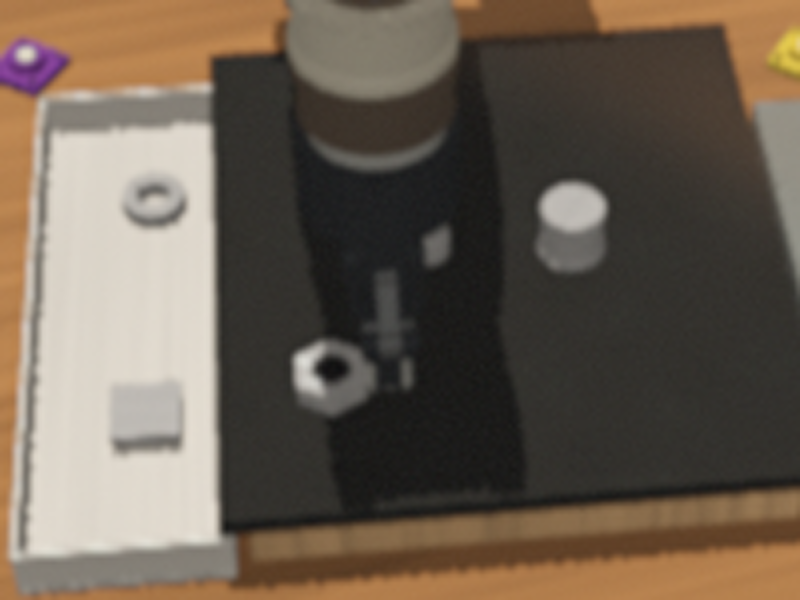

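The nut sits squarely ahead of the fingers at crop (333,377). Now the final push over the edge.

>>> drive_tool(
  increments=[
    [[0, 0.01, 0, 0, 0, 0, 0], [0, 0.02, 0, 0, 0, 0, 0], [0, 0.03, 0, 0, 0, 0, 0], [0, 0.04, 0, 0, 0, 0, 0], [0, 0.048, 0, 0, 0, 0, 0], [0, 0.056, 0, 0, 0, 0, 0], [0, 0.064, 0, 0, 0, 0, 0], [0, 0.072, 0, 0, 0, 0, 0], [0, 0.08, 0, 0, 0, 0, 0], [0, 0.09, 0, 0, 0, 0, 0], [0, 0.1, 0, 0, 0, 0, 0], [0, 0.104, 0, 0, 0, 0, 0]],
  ],
)

```text
time_s: 13.15
position: [0.611, -0.1956, 0.0534]
tool_rot: [-90.1, -0.2, -99.9]
ft_force: [0.4, -1.0, -0.6]
grip_width: 0.0004
```

>>> drive_tool(
  increments=[
    [[0, 0, -0.05, 0, 0, 0, 0], [0, 0, -0.1, 0, 0, 0, 0], [0, -0.05, -0.12, -0.02, 0, 0, 0], [0, -0.1, -0.12, -0.05, 0, 0, 0], [0, -0.15, -0.12, -0.08, 0, 0, 0], [0, -0.19, -0.12, -0.11, 0, 0, 0], [0, -0.22, -0.12, -0.12, 0, 0, 0], [0, -0.22, -0.12, -0.12, 0, 0, 0]],
  ],
)

```text
time_s: 13.95
position: [0.5288, 0.0469, 0.1731]
tool_rot: [-90.1, -0.1, -99.5]
ft_force: [0.6, -0.2, -0.3]
grip_width: -0.0001
```

```bash
python3 -c "
from workcell import bot
from h import *
import cv2
snap(bot,'scene','s9');snap(bot,'top','t9')
c=pickle.load(open('s9.pkl','rb'));cv2.imwrite('pics/s9full.png',c['image'][:,:,::-1])
plan(bot)"
```

```text
t 14.05 board xy [-0.0295  0.0513] z 0.1731 rot [-90.01  -0.22 -99.71] F [ 0.9 -0.3  0.6]
```

View pics/s9.png

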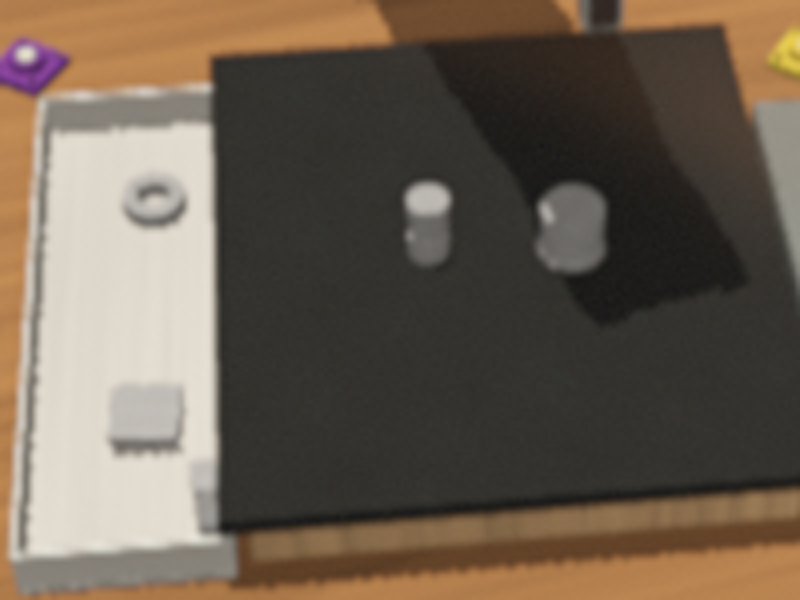

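View pics/t9.png

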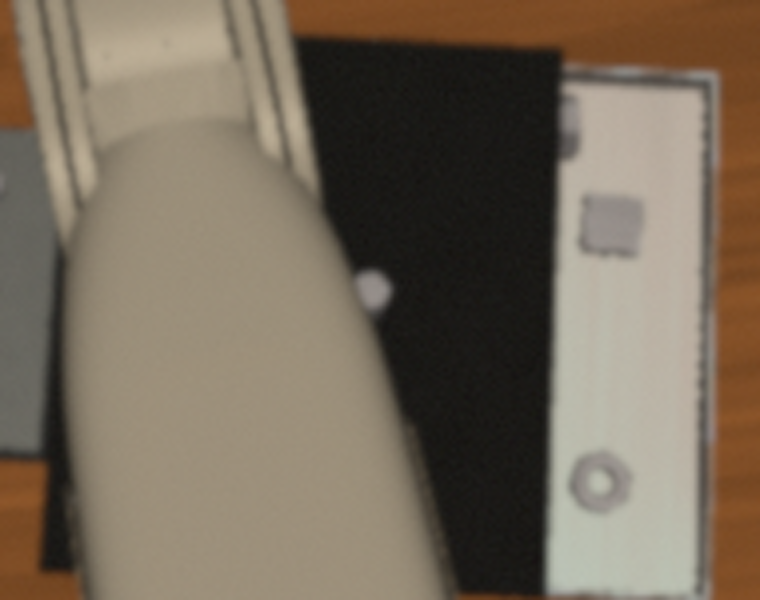

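View pics/s9full.png

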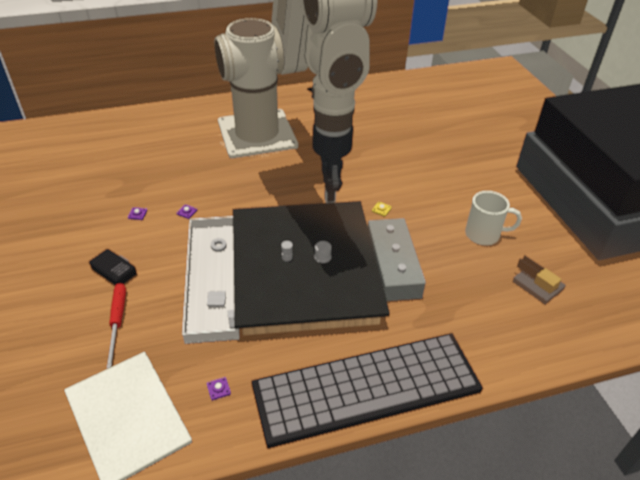

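The ring and flange lie flat in the tray. The nut has gone over the edge too, but it seems to be standing on edge against the near wall, at top crop (570,127). I'll look closer after a short wait.

>>> drive_tool(
  increments=[
    [[0, 0, 0, 0, 0, 0, 0], [0, 0, 0, 0, 0, 0, 0], [0, 0, 0, 0, 0, 0, 0], [0, 0, 0, 0, 0, 0, 0], [0, 0, 0, 0, 0, 0, 0]],
  ],
)

```text
time_s: 14.55
position: [0.5307, 0.0428, 0.1729]
tool_rot: [-90.0, -0.2, -99.8]
ft_force: [0.2, -0.1, 0.2]
grip_width: -0.0
```

```bash
python3 -c "
from workcell import bot
from h import *
import cv2
snap(bot,'scene','s10');snap(bot,'top','t10')
a=pickle.load(open('s10.pkl','rb'))['image'][295:345,205:255,::-1];b=pickle.load(open('t10.pkl','rb'))['image'][175:225,385:435,::-1]
cv2.imwrite('pics/z10.png',np.hstack([cv2.resize(i,(400,400),interpolation=cv2.INTER_CUBIC) for i in (a,b)]))
for n,c0 in (('s10',(205,295)),('t10',(385,175))):
  c=pickle.load(open(n+'.pkl','rb'));K=c['mtx'];T=np.linalg.inv(c['cam_to_world'])
  for p in [(.09,-.147,.03),(.09,-.15,.05),(.09,-.153,.037),(.09,-.159,.037),(.11,-.159,.02),(.07,-.159,.02),(.09,-.159,.003),(.09,-.164,.003)]:
    q=K@(T[:3,:3]@np.r_[b2w(*p[:2]),p[2]]+T[:3,3]);q=q[:2]/q[2];print(n,p,((q-c0)*8).round(0))
a=pickle.load(open('s9.pkl','rb'))['image'].astype(int);d=abs(a-pickle.load(open('s10.pkl','rb'))['image']);print(d[295:345,205:255].max())
"
```

```text
s10 (0.09, -0.147, 0.03) [247.  37.]
s10 (0.09, -0.15, 0.05) [228. -14.]
s10 (0.09, -0.153, 0.037) [221.  21.]
s10 (0.09, -0.159, 0.037) [196.  23.]
s10 (0.11, -0.159, 0.02) [203. 129.]
s10 (0.07, -0.159, 0.02) [202.   7.]
s10 (0.09, -0.159, 0.003) [208. 110.]
s10 (0.09, -0.164, 0.003) [188. 112.]
t10 (0.09, -0.147, 0.03) [ 60. 273.]
t10 (0.09, -0.15, 0.05) [ 77. 256.]
t10 (0.09, -0.153, 0.037) [ 82. 268.]
t10 (0.09, -0.159, 0.037) [101. 269.]
t10 (0.11, -0.159, 0.02) [ 96. 222.]
t10 (0.07, -0.159, 0.02) [ 92. 345.]
t10 (0.09, -0.159, 0.003) [ 88. 297.]
t10 (0.09, -0.164, 0.003) [103. 298.]
5
```

View pics/z10.png

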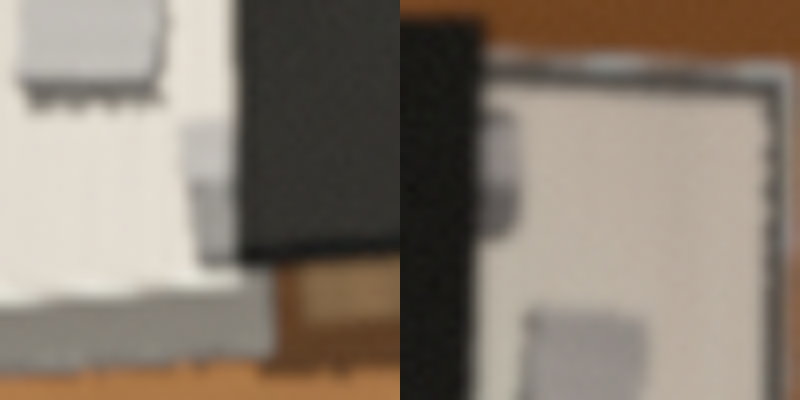

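```bash
python3 -c "
from h import *
s=pickle.load(open('s10.pkl','rb'));t=pickle.load(open('t10.pkl','rb'))
S=lambda X,Y,z:w2b(ray(s,205+X/8-.45,295+Y/8-.45,z)).round(4)
T=lambda X,Y,z:w2b(ray(t,385+X/8-.45,175+Y/8-.45,z)).round(4)
print('scene top facet front corners',S(183,124,.037),S(190,183,.037),S(183,124,.042),S(190,183,.042),'bottom',S(206,262,.003),S(200,262,.012))
print('top view',T(518,118,.037)-0 if 0 else T(118,118,.037),T(120,180,.037),T(118,180,.03),T(115,238,.02),T(110,240,.003))
"
```

```text
scene top facet front corners [ 0.1209 -0.1633] [ 0.1395 -0.1617] [ 0.1251 -0.1629] [ 0.1436 -0.1613] bottom [ 0.1372 -0.1608] [ 0.1441 -0.1615]
top view [ 0.1399 -0.1618] [ 0.1199 -0.1629] [ 0.122  -0.1632] [ 0.1061 -0.1639] [ 0.1104 -0.1644]
```

Both cameras agree on the nut. It stands upright on one flat, its top at z = 37 mm, with its centre at board (0.130, −0.156). That is tray x 0.130, y 0.040 and height about 20 mm, inside the limits, and it is at rest because the two pictures match. The adapter's top at (428,198) and the tin's at (573,207) haven't moved. The arm is clear, so I'll hand in.

```bash
python3 -c "
from workcell import bot
print(bot.finish_job())"
```

```text
the job is handed in; nothing more can be done
None
```

I swept the ring, flange and nut one after another along the board with closed fingers, and all three are in the catch tray. The job took about 15 s and is handed in; it returned no verdict.

- **Parts:** In the last pictures the ring and flange lie flat in the tray, the flange upside down. The nut is not lying flat: it stands on one of its flats against the near wall. Its centre is at about tray x 0.130 m, y 0.040 m, with its mid-point about 20 mm above the desk. That is inside the limits by about 9 mm in y, and it did not move between two pictures taken 0.6 s apart.
- **Left alone:** The adapter and tin sit at the same pixels as at the start, and the mug, microphone and screwdriver look unmoved. The arm ended clear of everything, with its tip at z = 0.173 m.
- **Corrections on the way:** On the flange's first push the finger tip rode on the plate's edge with about 5 N upward, so I backed off, lowered it 2 mm and pushed again. The nut turned flat-on to the fingers and drifted 5 mm sideways, so I re-centred before the last push.

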